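# Slide the sample-cell carriage to its stop

## Task

On the optical rail, press down the release paddle in the middle of the sample-cell carriage to free its brake and, keeping it pressed, push the carriage along the rail until it is up against the stop clamp, the one with the round thumb-knob on top (not the plain low block). Then let the paddle come up again and take the hand clear, leaving the carriage against the stop. Work with the fingertips only, gently: do not touch the glass cell on the carriage, and leave the bottle, jar, beaker and cell box where they stand.

Things in the scene. Friction and masses are not known exactly. Their poses are not given: they have to be found in the camera images.
- rail: Fixed low aluminium rail, 100 mm wide (its x), 640 mm long (its y), top 30 mm above the bench; origin under its centre at bench height, z up. It stands across the front of the robot, turned by up to 0.3 rad. White heads, 100 x 50 mm and 115 mm high, stand at both ends (centres at y = +-295 mm).
- carriage: Aluminium carriage, about 0.6 kg, sliding on the rail along their common y axis. 96 mm (x) by 140 mm (y); origin at the centre of its underside, 32 mm above the bench; axes parallel to the rail's. Two decks, each 40 mm in y, at y = +-50 mm, tops 60 mm above the bench; between them a sunk trough, 60 mm in y, open to +x and -x. Brake holds 25 to 40 N; freed it slides with 1 to 2 N.
- paddle_top (a point): Centre of the top of the flat ribbed dark rubber release paddle in the carriage's trough, 70 mm (x) by 56 mm (y). Up, it is 50 mm above the bench, 10 mm below the deck tops; fully pressed 44 mm. A fingertip pressing it can push the carriage by the trough's end wall (the deck's inner face, 30 mm from the middle in y), or drag it by friction.
- paddle (a joint): How far the paddle is pressed, m: about 0 or up to 0.001 below it when up (brake on), 0.006 fully down on its hard stop. Spring: about 8 N to start moving; from 1 mm down the brake is free; 10 N fully down. Springs back up when let go.
- cell: Glass sample cell in a black holder, fixed on the carriage's +y deck, far side (+x); 24 x 24 mm, 32 mm high, top 92 mm above the bench; origin at the centre of its underside, at x = 30 mm, y = 52 mm, z = 28 mm of the carriage. Not to be touched.
- stop: The stop: aluminium block clamped immovably across the rail, 114 mm (x) by 30 mm (y), top 60 mm above the bench, with a round black thumb-knob on top (32 mm across, to 82 mm). Origin under its centre at bench height, axes as the rail's. On the +y or -y side of the carriage. When they touch, the centres are 85 mm apart along the rail (70 + 15).
- bumper: Plain low aluminium block fixed on the rail at the other side of the carriage, 80 mm (x) by 30 mm (y), top 50 mm above the bench, no knob. Origin under its centre at bench height. Not the stop.
- bottle: Small amber glass bottle standing loose beyond the rail, 48 mm across, 95 mm high; origin at the centre of its base. Leave alone.
- jar: White plastic jar standing loose beyond the rail, 60 mm across, 65 mm high; origin at the centre of its base. Leave alone.
- beaker: Glass beaker standing loose on the robot's side of the rail, 60 mm across, 65 mm high; origin at the centre of its base. Leave alone.
- cell_box: Open grey box with compartments, loose on the robot's side of the rail, 60 x 90 mm, 30 mm high; origin at the centre of its base. Leave alone.

How it is judged:
By the outcome, as a careful person would: the job done as asked, in the order asked, and still so for the second after the job is handed in, with the robot touching nothing.
It also fails if it takes over 38 s, if anything falls off the work surface, if the arm or the gripper's body presses on something with over 40 N, if the wrist force passes 120 N, or if a joint passes its speed limit or range.

## Robot

A 6-joint arm with a two-finger parallel gripper is mounted at the origin on the work surface. World frame = base frame: x ahead of the robot, y to its left, z up, the work surface at z = 0. Lengths are in mm, angles in rad, forces in N, time in s.
With the tool pointing down it reaches from about 325 to 775 mm from the base axis. Payload 9.3 kg.
Tool frame: the origin (TCP) lies between the finger pads; the fingertips stand tcp_to_tips ahead of it and the grasp point (between the pads) lies 11 mm behind it (tcp_to_tips is the distance from the TCP to the fingertips, in mm); z points along the fingers, y is the direction in which the jaws open and shut (so a half turn about z gives the same grasp; the last joint's range is limited). The gripper opens to 85 mm and grips with 20 to 120 N. Pads are 22 mm wide; open, the fingers measure 114 mm over their backs; the gripper's body (76 mm by 85 mm) begins 54 mm behind the grasp point. The pads swing forward as they close: fully open they stand 13 mm farther back than shut.
Start: joints at [-1.333, 0.259, 0.021, 1.334, 0, 1.418], TCP at [209.504, -508.532, 214.579] pointing down, gripper open.
Joint ranges: [-3.04, 3.04], [-0.91, 1.82], [-1.04, 1.36], [-1.92, 1.95], [-1.52, 1.45], [-3.14, 3.14]. Speed limits (rad/s): [2.22, 2.22, 2.79, 3.14, 3.14, 3.14].

## Interface

Orientations are given as a 3x3 rotation matrix whose columns are the frame's x, y, z axes.
In Python, from cell import * gives the robot as it stands.
- The arm moves only by the shell command python3 -m pendant 'ROWS' [OPENING]. ROWS is JSON, one flat list of numbers, 4 for each row, row after row: the shift along the world's x, y, z in mm, then the turn about the world's z in degrees. In form: [x, y, z, yaw, x, y, z, yaw, ...]. A call has exactly 8 rows; each row is the pose to reach, as a shift and turn from the pose commanded when the call began; what a row does not reach only later rows make up. A row lasts 1/10 s, in which the tool goes at most 50 mm and 8.59 degrees, less where a joint would pass 70% of its speed; a pose out of reach is approached as far as the arm can. A call with a gripper value outside its range is refused whole. OPENING is the closure, from 0 (fully open) to 1 (shut), set as the call begins (- or left out, the last holds). The fingers move at their own pace and stop on an object; the grip force is fixed at half the most. Time passes only in rows, so rows that repeat a pose let the fingers close, or fill a call up. It gives the time, the measured TCP pose, the force and the opening at its end, in the units of the state.
- sense(): the state, without advancing time (a new reading comes with each control period).
- get_image(name): name is "scene" or "top"; returns the picture (420x560x3 uint8, red, green, blue); there is no depth.
- camera_params(name): a dict with "vertical_fov" (degrees; the focal length in pixels is half the picture's height over the tangent of half this angle, whatever the lens; pixels are square), "cx", "cy" (the principal point, pixels), "R" (3x3) and "t" (3): a world point X has camera coordinates R X + t. Camera axes: x right, y down, z forward; pixel columns grow to the right and rows downward; lengths in mm; the calibration is good to about 2 mm. A picture is of the moment at which its call begins. camera_params takes no time and is no camera call.
- finish_job(): hands the job in, once; it reports no verdict.
The state is a dict: "time_s": time; "q": joint angles; "qd": joint speeds; "effort": joint torques, N m; "position": TCP position; "tool_rot": TCP orientation; "force": force on the tool from outside, world axes, zero at the start; "torque": the same for the moment, N m; "gripper_width": opening from 0.0 (shut) to 1.0 (fully open).
Only numpy, scipy, OpenCV 4.12 (cv2) and the standard library are available. Lean on these libraries where they do the work, as an engineer would, in place of code of your own. Each camera call takes 0.05 s, during which the arm holds its last target. There are 200 camera calls.

## Working session

There is one attempt and no reset: what is moved stays moved. The work goes in short steps, Python scripts to look and compute and a shell command to move; the robot and the scene stay as the last step left them, time stands still between calls to the robot, and variables do not carry over. Pictures are saved under pics/ and viewed, about 8 in all and at most 12, crops included, and the job is handed in when it is done.

```bash
mkdir -p pics; ls
python3 - <<'E'
from cell import *
import cv2
for n in("scene","top"):
    cv2.imwrite(f"pics/{n}0.png",get_image(n)[:,:,::-1]); print(n,camera_params(n))
s=sense();print(s)
try: print(tcp_to_tips)
except Exception as e: print(e)
E
```

```text
pics
scene {'vertical_fov': 54.637128491381844, 'cx': 287.02856059955303, 'cy': 214.48066542841903, 'R': array([[-0.42307524,  0.90602194, -0.01147095],
       [ 0.70944623,  0.32335421, -0.62620133],
       [-0.56364297, -0.2730683 , -0.77957701]]), 't': array([ 224.09128424, -372.11078307, 1212.72832484])}
top {'vertical_fov': 50.68062973554435, 'cx': 279.3852276905095, 'cy': 200.97691978138297, 'R': array([[ 0.04590538, -0.99893886, -0.00372154],
       [-0.97466439, -0.04397284, -0.21930734],
       [ 0.21891097,  0.01369464, -0.97564873]]), 't': array([ -8.74199117, 572.22933027, 749.62815504])}
{'time_s': 0.1, 'q': array([-1.33262642e+00,  2.59134592e-01,  2.08600501e-02,  1.33370925e+00,
        3.11162405e-05,  1.41820366e+00]), 'qd': array([-2.02504909e-03,  1.95128986e-04,  2.75329670e-03,  2.26627765e-05,
        8.80921704e-04, -1.18292681e-05]), 'effort': array([ 2.40234032e-03, -5.56699312e+01,  3.45065475e+01,  1.17935962e-02,
       -2.57497604e-04,  1.57648128e-05]), 'position': array([ 209.43716299, -508.27829536,  214.03616149]), 'tool_rot': array([[ 9.24618902e-01,  3.80893454e-01, -2.49913930e-04],
       [ 3.80893477e-01, -9.24618197e-01,  1.16128396e-03],
       [ 2.11250490e-04, -1.16893569e-03, -9.99999294e-01]]), 'force': array([-0.49252612, -0.48458786, -0.44148201]), 'torque': array([-0.01235157,  0.03705496,  0.02862568]), 'gripper_width': 0.9954395043241417}
8.0
```

View pics/top0.png

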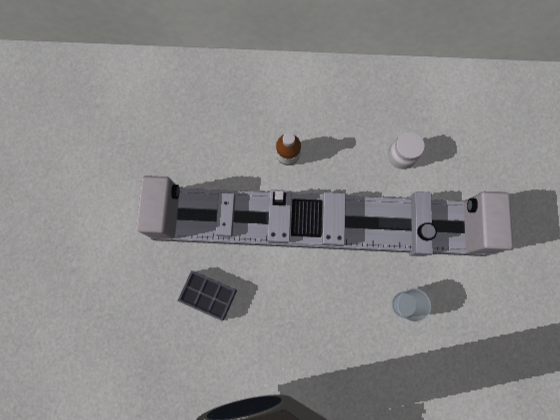

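View pics/scene0.png

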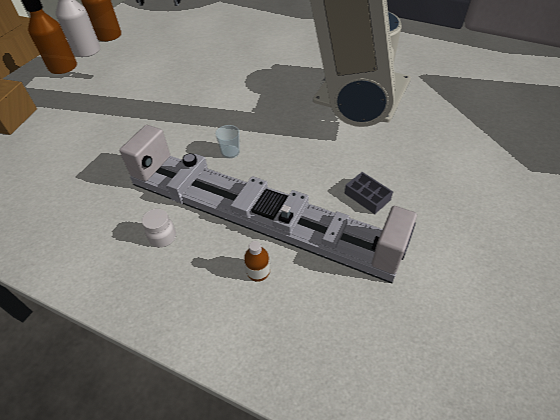

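```bash
cat > h.py <<'E'
from cell import *
import cv2, numpy as np
def ray(n,u,v,z):
    c=camera_params(n);R=np.array(c["R"]);f=210/np.tan(np.radians(c["vertical_fov"]/2))
    o=-R.T@c["t"];d=R.T@np.array([(u-c["cx"])/f,(v-c["cy"])/f,1]);return o+d*(z-o[2])/d[2]
E
python3 - <<'E'
from h import *
a=cv2.imread("pics/top0.png")
g=cv2.cvtColor(a,cv2.COLOR_BGR2GRAY)
m=np.zeros_like(g);x0,y0,x1,y1=291,196,322,240
m[y0:y1,x0:x1]=(g[y0:y1,x0:x1]<75)*255
m=cv2.morphologyEx(m,cv2.MORPH_CLOSE,np.ones((5,5)))
c=max(cv2.findContours(m,0,1)[0],key=cv2.contourArea);r=cv2.minAreaRect(c);print("paddle",r,ray("top",*r[0],50))
b=cv2.boxPoints(r);print([ray("top",*p,50)[:2].round(1) for p in b])
print("knob",ray("top",428,231,82))
A=a[165:270,130:520]
cv2.imwrite("pics/crop1.png",cv2.resize(a[175:270,225:445],None,fx=3.6,fy=3.6,interpolation=cv2.INTER_CUBIC))
E
```

```text
paddle ((306.0, 216.0), (30.0, 40.0), 0.0) [548.82262016 -33.01572091  50.        ]
[array([510.3,  -6.8]), array([585.6,  -3.8]), array([588.1, -59.8]), array([512.8, -61.7])]
knob [ 525.52716274 -247.01913739   82.        ]
```

View pics/crop1.png

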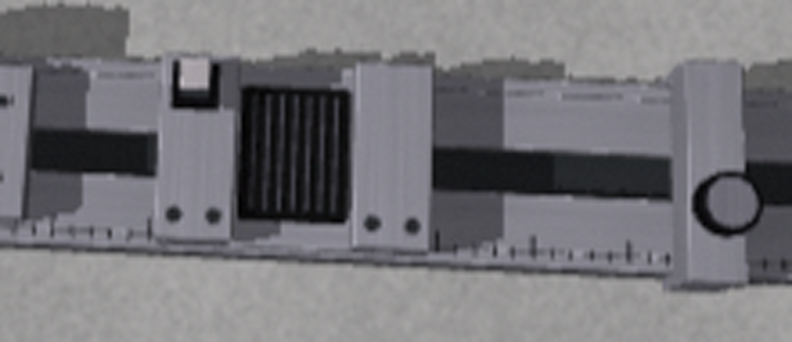

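Run:
```python
from h import *
P=lambda u,v,z:ray("top",225+u/3.6,175+v/3.6,z)[:2]
for n,u,v,z in [("RdTL",357,65,60),("RdTR",432,65,60),("RdBR",431,249,60),("RdBL",354,246,60),("LdTL",163,57,60),("LdBL",155,235,60),("padTL",240,88,50),("padTR",350,90,50),("padBR",346,221,50),("padBL",237,216,50),("stTL",681,62,60),("stTR",743,65,60),("stBR",743,278,60),("stBL",672,278,60),("rail0",0,243,30),("rail1",660,278,30),("knob",732,200,82)]: print(n,P(u,v,z).round(1))
```

```text
RdTL [591.5 -64.7]
RdTR [ 593.3 -103.1]
RdBR [ 498.5 -103.9]
RdBL [498.2 -65.4]
LdTL [591.3  35.1]
LdBL [499.2  34.4]
padTL [579.   -5.3]
padTR [580.5 -62.2]
padBR [512.1 -61.9]
padBL [512.2  -6.4]
stTL [ 600.6 -230.7]
stTR [ 600.5 -262.4]
stBR [ 491.  -259.2]
stBL [ 489.4 -223.9]
rail0 [495.4 115.8]
rail1 [ 492.7 -226.4]
knob [ 526.3 -247.6]
```

```bash
python3 -m pendant '[10,15,0,-3, 30,45,0,-6, 54,76,0,-9, 78,110,0,-12, 102,144,0,-15, 126,178,0,-18, 150,211,0,-21, 168,236,0,-22.4]' 1
python3 -m pendant '[24,34,0,0, 48,68,-5,0, 72,102,-15,0, 98,137,-25,0, 124,172,-40,0, 148,207,-60,0, 164,230,-75,0, 169,238,-85,0]'
```

```text
time_s: 0.9
position: [378.3, -270.5, 214.5]
tool_rot: [[1.0, -0.001, -0.0], [-0.001, -1.0, 0.0], [-0.0, -0.0, -1.0]]
force: [1.2, -0.2, -0.5]
gripper_width: -0.001
time_s: 1.7
position: [547.0, -32.1, 127.8]
tool_rot: [[1.0, 0.003, -0.002], [0.003, -1.0, 0.001], [-0.002, -0.001, -1.0]]
force: [-0.9, -0.2, 0.7]
gripper_width: 0.003
```

```bash
python3 -m pendant '[0,-1,-8,0, 0,-2,-18,0, 0,-2,-30,0, 0,-2,-42,0, 0,-2,-50,0, 0,-2,-53,0, 0,-2,-53,0, 0,-2,-53,0]'
python3 - <<'E'
from h import *
s=get_image("scene");t=get_image("top")
cv2.imwrite("pics/near1.png",np.hstack([cv2.resize(x,(400,400),interpolation=cv2.INTER_CUBIC)[:,:,::-1] for x in (s[140:270,200:330],t[150:280,240:370])]))
E
```

```text
time_s: 2.5
position: [546.7, -36.6, 76.9]
tool_rot: [[1.0, -0.0, 0.001], [-0.0, -1.0, -0.0], [0.001, 0.0, -1.0]]
force: [-0.4, 0.6, 0.6]
gripper_width: 0.003
```

View pics/near1.png

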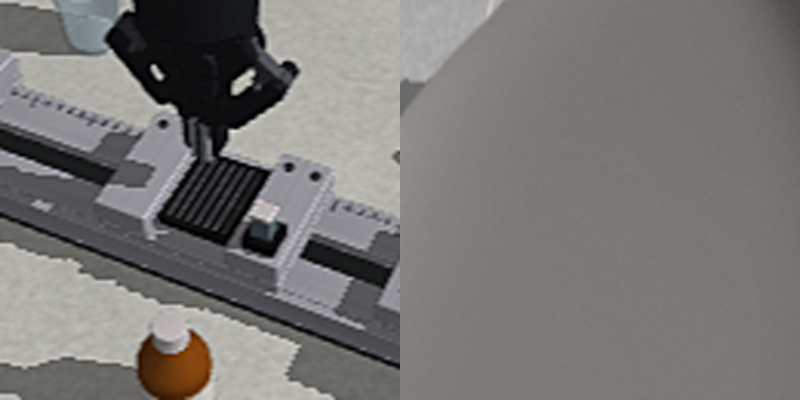

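Run:
```python
from h import *
print("tips",ray("scene",266.6,191.3,69),"paddle",ray("scene",270.9,203.7,50))
for u,v in [(215,155),(270,168),(228,240),(160,222)]: print(ray("scene",200+u*.325,140+v*.325,50)[:2])
```

```text
tips [535.82594489 -44.45236683  69.        ] paddle [549.03942262 -28.50912225  50.        ]
[515.49007905 -47.72709805]
[510.45317733  -6.60260843]
[581.27076425  -5.01932923]
[586.51310321 -54.42209156]
```

```bash
python3 -m pendant '[-2,0,-4,0, -4,-1,-8,0, -5,-2,-12,0, -5,-2,-15,0, -5,-2,-17,0, -5,-2,-19,0, -5,-2,-20,0, -5,-2,-20,0]'
```

```text
time_s: 3.4
position: [541.5, -38.5, 56.4]
tool_rot: [[1.0, -0.0, -0.0], [-0.0, -1.0, 0.0], [-0.0, -0.0, -1.0]]
force: [-0.1, 0.2, 0.1]
gripper_width: -0.003
```

```bash
python3 -m pendant '[0,0,-1,0, 0,0,-2,0, 0,0,-3,0, 0,0,-4,0, 0,0,-4,0, 0,0,-4,0, 0,0,-4,0, 0,0,-4,0]'
```

```text
time_s: 4.2
position: [541.5, -38.5, 52.6]
tool_rot: [[1.0, -0.0, 0.0], [-0.0, -1.0, -0.0], [0.0, 0.0, -1.0]]
force: [-0.4, 0.5, -0.1]
gripper_width: 0.0
```

```bash
python3 -m pendant '[0,0,-1,0, 0,0,-2,0, 0,0,-3,0, 0,0,-3,0, 0,0,-3,0, 0,0,-3,0, 0,0,-3,0, 0,0,-3,0]'
python3 - <<'E'
from h import *
s=get_image("scene")
cv2.imwrite("pics/near2.png",cv2.resize(s[150:240,210:330],(800,600),interpolation=cv2.INTER_CUBIC)[:,:,::-1])
E
```

```text
time_s: 5.0
position: [541.5, -38.5, 49.6]
tool_rot: [[1.0, -0.0, 0.0], [-0.0, -1.0, 0.0], [0.0, -0.0, -1.0]]
force: [-0.2, 0.4, 1.2]
gripper_width: 0.002
```

View pics/near2.png

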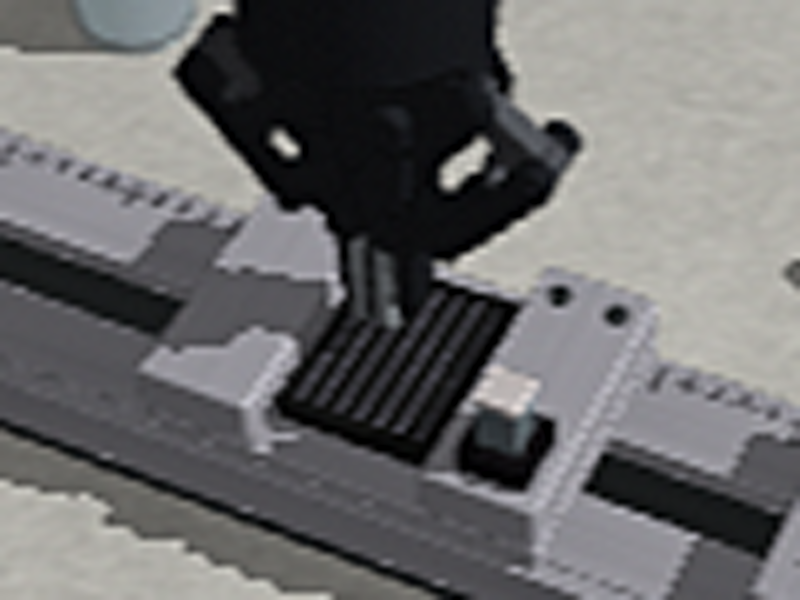

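```bash
python3 -m pendant '[0,0,-1,0, 0,0,-2,0, 0,0,-2,0, 0,0,-2,0, 0,0,-2,0, 0,0,-2,0, 0,0,-2,0, 0,0,-2,0]'
```

```text
time_s: 5.85
position: [541.5, -38.5, 47.6]
tool_rot: [[1.0, -0.0, -0.0], [-0.0, -1.0, 0.0], [-0.0, -0.0, -1.0]]
force: [-0.3, 0.1, -0.3]
gripper_width: -0.001
```

Run:
```python
from h import *
for z in (40,45,50,55,60,65): print(z,ray("scene",268.5,198.3,z)[:2].round(1), ray("scene",263.5,196.8,z)[:2].round(1))
s=sense();print(s["force"],s["effort"],s["position"])
s=get_image("scene")
cv2.imwrite("pics/near3.png",cv2.resize(s[165:225,235:315],(800,600),interpolation=cv2.INTER_CUBIC)[:,:,::-1])
```

```text
40 [529.9 -44.4] [530.5 -56.5]
45 [533.7 -42.3] [534.3 -54.2]
50 [537.4 -40.1] [538.1 -51.9]
55 [541.2 -37.9] [541.9 -49.7]
60 [545.  -35.8] [545.7 -47.4]
65 [548.8 -33.6] [549.5 -45.2]
[-0.29313397  0.10801979 -0.31647341] [ 1.66262154e-03 -5.76145899e+01  2.93961310e+01  1.07765180e-03
  8.59025431e-05 -3.06346658e-05] [541.49556364 -38.53878288  47.5655947 ]
```

View pics/near3.png

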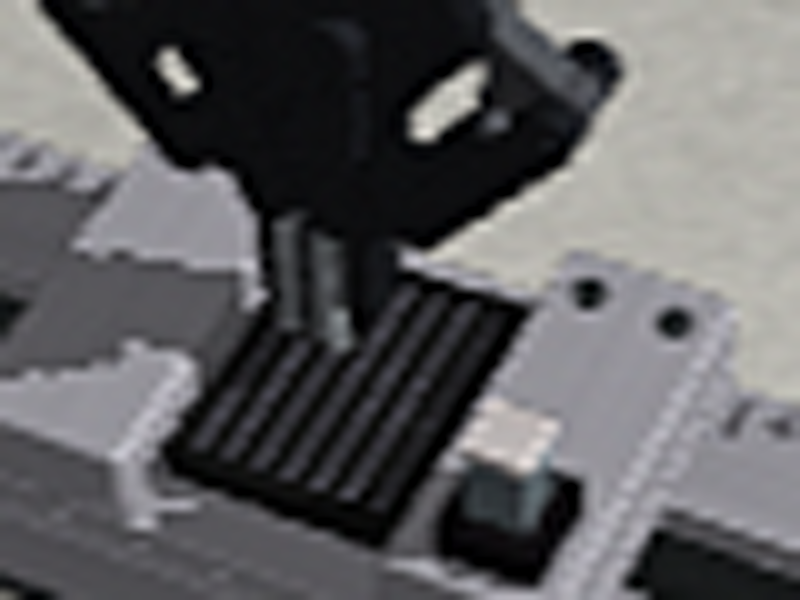

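```bash
python3 -m pendant '[0,0,-1,0, 0,0,-2,0, 0,0,-3,0, 0,0,-4,0, 0,0,-4,0, 0,0,-4,0, 0,0,-4,0, 0,0,-4,0]'
```

```text
time_s: 6.7
position: [541.5, -38.5, 43.6]
tool_rot: [[1.0, -0.0, 0.0], [-0.0, -1.0, -0.0], [0.0, 0.0, -1.0]]
force: [-0.4, -0.6, 0.5]
gripper_width: -0.004
```

```bash
python3 -m pendant '[0,0,-2,0, 0,0,-3,0, 0,0,-4,0, 0,0,-4,0, 0,0,-4,0, 0,0,-4,0, 0,0,-4,0, 0,0,-4,0]'
```

```text
time_s: 7.5
position: [541.5, -38.5, 39.6]
tool_rot: [[1.0, -0.0, 0.0], [-0.0, -1.0, -0.0], [0.0, 0.0, -1.0]]
force: [0.4, -0.1, 0.2]
gripper_width: -0.001
```

Run:
```python
from h import *
s=get_image("scene")
k=cv2.convertScaleAbs(s[165:225,235:315],alpha=2.2)
cv2.imwrite("pics/near4.png",cv2.resize(k,(800,600),interpolation=cv2.INTER_CUBIC)[:,:,::-1])
```

```text
(no output)
```

View pics/near4.png

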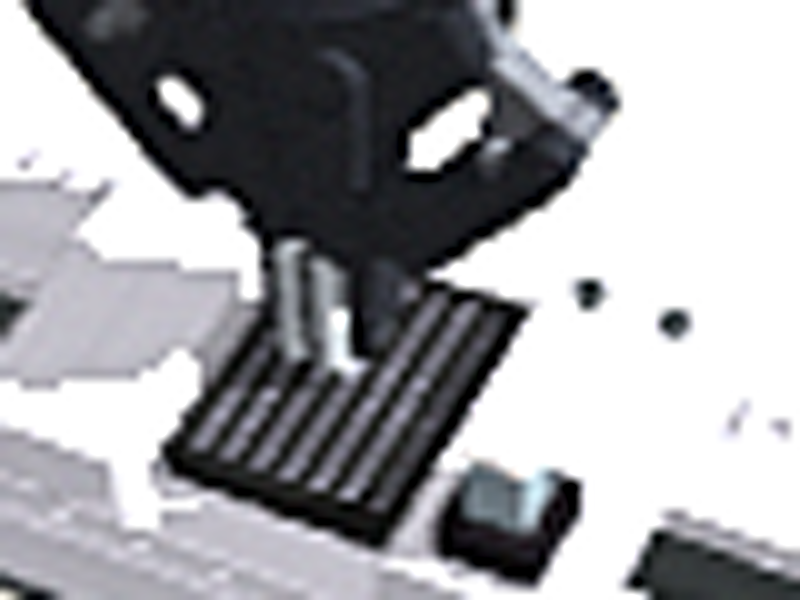

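Run:
```python
from h import *
c=camera_params("scene");f=210/np.tan(np.radians(c["vertical_fov"]/2))
for z in (44,50,55,60):
    p=c["R"]@np.array([552.5,-38.5,z])+c["t"];print(z,c["cx"]+f*p[0]/p[2],c["cy"]+f*p[1]/p[2])
```

```text
44 266.16023682876846 205.1483955891638
50 266.01635013500936 203.34840355198833
55 265.89526125564225 201.83360734007277
60 265.77308113693107 200.30515995528862
```

```bash
python3 -m pendant '[0,0,-2,0, 0,0,-3,0, 0,0,-4,0, 0,0,-4.5,0, 0,0,-5,0, 0,0,-5,0, 0,0,-5,0, 0,0,-5,0]'
```

```text
time_s: 8.35
position: [541.5, -38.5, 34.6]
tool_rot: [[1.0, -0.0, 0.0], [-0.0, -1.0, -0.0], [0.0, 0.0, -1.0]]
force: [-0.2, 0.3, 0.2]
gripper_width: -0.002
```

```bash
python3 -m pendant '[0,0,-1,0, 0,0,-2,0, 0,0,-3,0, 0,0,-4,0, 0,0,-4,0, 0,0,-4,0, 0,0,-4,0, 0,0,-4,0]'
```

```text
time_s: 9.15
position: [541.7, -38.6, 31.2]
tool_rot: [[1.0, -0.0, 0.001], [-0.0, -1.0, -0.0], [0.001, 0.0, -1.0]]
force: [-1.6, 0.7, 7.4]
gripper_width: -0.0
```

```bash
python3 -m pendant '[0,0,-1,0, 0,0,-2,0, 0,0,-3,0, 0,0,-4,0, 0,0,-4.5,0, 0,0,-4.5,0, 0,0,-4.5,0, 0,0,-4.5,0]'
```

```text
time_s: 9.95
position: [541.7, -38.6, 27.3]
tool_rot: [[1.0, -0.0, 0.001], [-0.0, -1.0, -0.0], [0.001, 0.0, -1.0]]
force: [-4.6, 1.2, 14.0]
gripper_width: -0.001
```

```bash
python3 -m pendant '[0,-2,0,0, 0,-5,0,0, 0,-9,0,0, 0,-14,0,0, 0,-19,0,0, 0,-24,0,0, 0,-28,0,0, 0,-30,0,0]'
```

```text
time_s: 10.75
position: [541.6, -68.8, 27.3]
tool_rot: [[1.0, -0.0, 0.001], [-0.0, -1.0, -0.0], [0.001, 0.0, -1.0]]
force: [-4.8, 1.7, 14.0]
gripper_width: -0.004
```

Run:
```python
from h import *
s=get_image("scene")
cv2.imwrite("pics/push1.png",cv2.resize(s[140:260,170:330],(800,600),interpolation=cv2.INTER_CUBIC)[:,:,::-1])
```

```text
(no output)
```

View pics/push1.png

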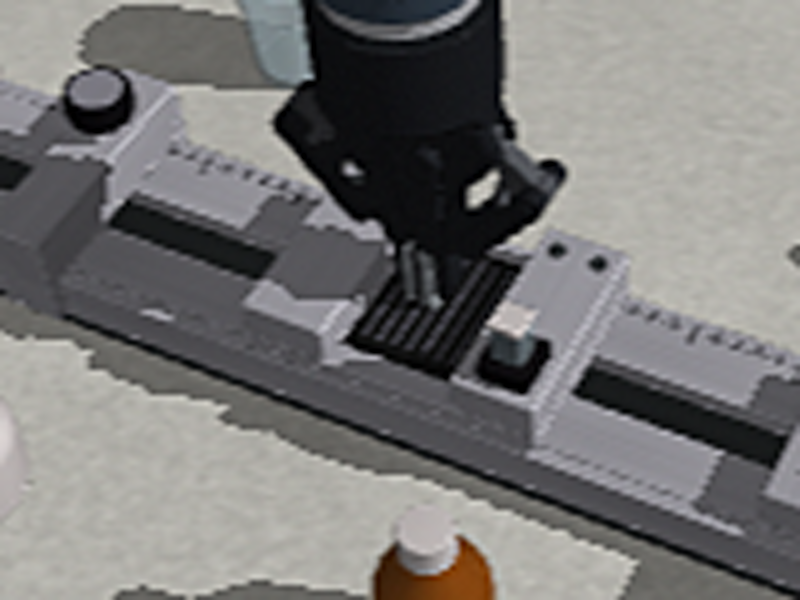

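```bash
python3 -m pendant '[0,-4,0,0, 0,-10,0,0, 0,-20,0,0, 0,-30,0,0, 0,-40,0,0, 0,-50,0,0, 0,-58,0,0, 0,-64,0,0]'
python3 -m pendant '[0,-3,0,0, 0,-6,0,0, 0,-9,0,0, 0,-12,0,0, 0,-15,0,0, 0,-18,0,0, 0,-20,0,0, 0,-21,0,0]'
```

```text
time_s: 11.6
position: [541.5, -133.1, 27.3]
tool_rot: [[1.0, -0.0, 0.001], [-0.0, -1.0, -0.001], [0.001, 0.001, -1.0]]
force: [-4.7, 1.5, 14.3]
gripper_width: -0.001
time_s: 12.4
position: [541.4, -153.8, 27.3]
tool_rot: [[1.0, -0.0, 0.001], [-0.0, -1.0, -0.001], [0.001, 0.001, -1.0]]
force: [-5.5, 0.7, 14.6]
gripper_width: 0.001
```

Moved 115 mm, with about 10 mm expected to remain. I'll push slowly until the force rises.

```bash
python3 -m pendant '[0,-1,0,0, 0,-2,0,0, 0,-3,0,0, 0,-4,0,0, 0,-5,0,0, 0,-6,0,0, 0,-7,0,0, 0,-7,0,0]'
python3 -m pendant '[0,-1,0,0, 0,-2,0,0, 0,-3,0,0, 0,-4,0,0, 0,-5,0,0, 0,-6,0,0, 0,-6,0,0, 0,-6,0,0]'
```

```text
time_s: 13.2
position: [541.4, -160.8, 27.3]
tool_rot: [[1.0, -0.0, 0.001], [-0.0, -1.0, -0.001], [0.001, 0.001, -1.0]]
force: [-5.4, -0.3, 14.4]
gripper_width: 0.001
time_s: 14.0
position: [541.4, -166.8, 27.3]
tool_rot: [[1.0, -0.0, 0.001], [-0.0, -1.0, -0.001], [0.001, 0.001, -1.0]]
force: [-5.4, 1.2, 13.5]
gripper_width: 0.004
```

```bash
python3 -m pendant '[0,-1,0,0, 0,-2,0,0, 0,-3,0,0, 0,-4,0,0, 0,-5,0,0, 0,-5,0,0, 0,-5,0,0, 0,-5,0,0]'
python3 - <<'E'
from h import *
s=get_image("scene")
cv2.imwrite("pics/push2.png",cv2.resize(s[140:260,150:310],(800,600),interpolation=cv2.INTER_CUBIC)[:,:,::-1])
E
```

```text
time_s: 14.8
position: [542.0, -170.2, 27.3]
tool_rot: [[1.0, 0.001, 0.002], [0.001, -1.0, 0.002], [0.002, -0.002, -1.0]]
force: [-1.9, 8.5, 13.9]
gripper_width: -0.001
```

View pics/push2.png

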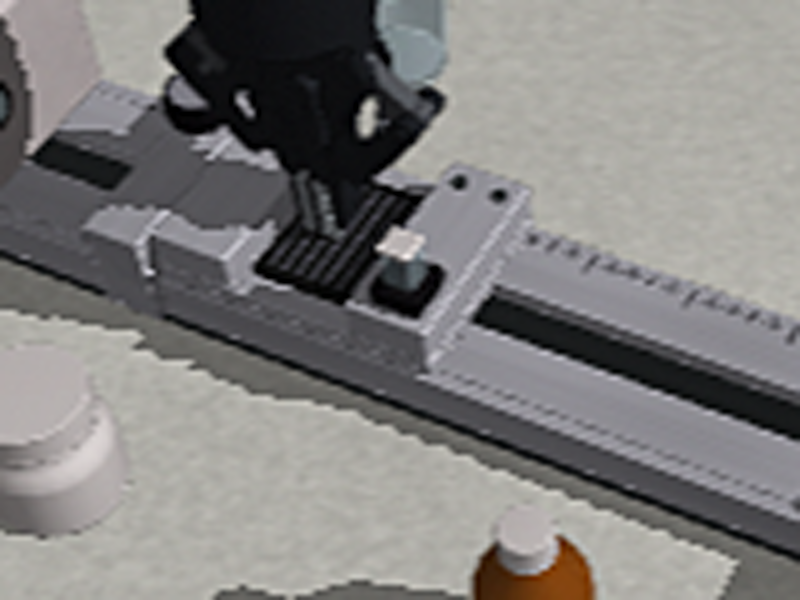

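```bash
python3 -m pendant '[0,0,1,0, 0,0,3,0, 0,0,5,0, 0,0,8,0, 0,0,12,0, 0,0,20,0, 0,0,32,0, 0,0,45,0]'
python3 -m pendant '[0,0,15,0, 0,0,35,0, 0,0,60,0, 0,0,90,0, -20,0,110,0, -50,0,120,0, -85,0,120,0, -100,0,120,0]'
python3 -m pendant '[-15,-20,0,0, -35,-45,0,0, -55,-75,0,0, -75,-110,0,0, -95,-145,0,0, -115,-180,0,0, -130,-205,0,0, -135,-215,0,0]'
python3 - <<'E'
from h import *
print(sense()["force"],sense()["position"])
t=get_image("top");cv2.imwrite("pics/topE.png",t[:,:,::-1])
cv2.imwrite("pics/end.png",cv2.resize(t[120:330,230:510],(800,600),interpolation=cv2.INTER_CUBIC)[:,:,::-1])
E
```

```text
time_s: 15.65
position: [541.4, -171.7, 72.0]
tool_rot: [[1.0, -0.0, -0.0], [-0.0, -1.0, 0.0], [-0.0, -0.0, -1.0]]
force: [0.5, -0.1, -0.3]
gripper_width: 0.001
time_s: 16.45
position: [439.4, -171.3, 192.3]
tool_rot: [[1.0, -0.001, 0.001], [-0.001, -1.0, -0.001], [0.001, 0.001, -1.0]]
force: [0.1, 0.5, -0.7]
gripper_width: -0.003
time_s: 17.25
position: [305.3, -388.8, 191.3]
tool_rot: [[1.0, -0.003, -0.0], [-0.003, -1.0, -0.0], [-0.0, 0.0, -1.0]]
force: [0.8, 0.5, 1.4]
gripper_width: -0.004
[0.79785869 0.49703751 1.37627533] [ 305.27669063 -388.84438796  191.25915783]
```

View pics/end.png

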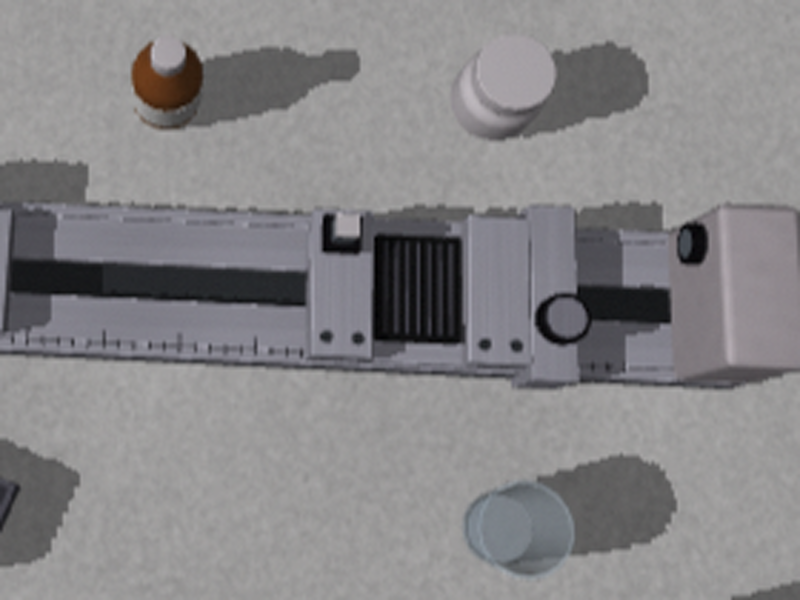

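```bash
python3 -c "
from cell import *
print(finish_job())"
```

```text
the job is handed in; nothing more can be done
None
```

The carriage is up against the stop with the knob, the paddle has been let go, and the hand is clear. I handed the job in at about 17 s; no verdict is given.

- **What I did:** I closed the fingers and pressed the paddle with about 14 N. Keeping it pressed, I moved the carriage about 130 mm along the rail until the sideways force rose from about 1 N to 8.5 N at the stop. Then I lifted straight up and withdrew.
- **Last checks:** In the last top view there is no visible gap between the carriage deck and the stop. The bottle, jar and beaker look unmoved. The cell box is almost out of that crop, so I did not check it separately, but the hand never went near it. The wrist force after letting go is within noise. I did not measure the paddle's height after release.
- **What disagreed:**
  - The fingers met the paddle with the TCP reading about 32 mm. From `tcp_to_tips` (8 mm) I expected contact at about 58 mm, so I came down in small steps, watching the force.
  - The 14 N press was also above the 10 N given for fully down, so the paddle was probably on its hard stop.

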